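# Turn the case lid to the nut and point it out

### The arm

A 6-joint arm with a two-finger parallel gripper is mounted at the origin on a cart in front of the work surface, level with it; the furniture and walls round the work are solid. World frame = base frame: x ahead of the robot, y to its left, z up, the work surface at z = 0. Lengths are in mm, angles in degrees, forces in N, time in s.
With the tool pointing down it reaches from about 350 to 850 mm from the base axis. Payload 8.1 kg.
Tool frame: the origin (TCP) lies midway between the tips of the shut fingers; the grasp point (between the pads) lies 19 mm behind it; x points along the fingers, z is the direction in which the jaws open and shut, and the axes are right-handed (so a half turn about x gives the same grasp; the last joint's range is limited). The gripper opens to 85 mm and grips with 20 to 120 N. Pads are 22 mm wide; open, the fingers measure 114 mm over their backs; the gripper's body (76 mm by 85 mm) begins 54 mm behind the grasp point. The pads swing forward as they close: fully open they stand 13 mm farther back than shut.
Start: joints at [60.825, 7.471, 85.268, -0, 87.261, -4.893], TCP at [246.716, 546.934, 231.292] pointing down, gripper open.
Joint ranges: [-169.43, 169.43], [-51.17, 129.36], [1.28, 143.12], [-76.62, 256.62], [0, 156.53], [-152.29, 152.29]. Speed limits (degrees/s): [136.94, 136.94, 159.86, 180, 180, 180].

### API

Orientations are given as [roll, pitch, yaw] about the fixed x, y, z axes, in that order (R = Rz(yaw) Ry(pitch) Rx(roll)).
In Python, from bench import r gives the robot as it stands. The module is installed in compiled form; this text tells all that it offers.
- The arm moves only by the tool servo_tool, never from a script. Its argument "commands" is a list that holds one entry, the list of rows, each a list of 7 numbers: the closure in counts, from 0 (fully open) to 255 (shut), then the shift along the tool's x, y, z in cm, then the turn, a rotation vector about the tool's x, y, z in degrees. A call has 1 to 8 rows; each row is the pose to reach, as a shift and turn from the pose commanded when the call began, along the tool's axes at that moment; what a row does not reach only later rows make up. A row lasts 1/10 s, in which the tool goes at most 50 mm and 8.59 degrees, less where a joint would pass 70% of its speed; a pose out of reach is approached as far as the arm can. A call with a gripper value outside its range is refused whole. The fingers move at their own pace and stop on an object; "force" is the grip in N (left out, the last holds). Time passes only in rows, so rows that repeat a pose let the fingers close. It gives the time, the measured TCP pose, the force and the opening at its end, in the units of the state.
- r.sense(): the state, without advancing time (a new reading comes with each control period).
- r.snapshot(name): name is "scene" or "top" or "wrist"; returns (picture, depth): 400x640x3 uint8, red, green, blue; 400x640 float32, mm along the optical axis (not along the pixel's ray), 0 where there is no reading.
- r.calibration(name): a dict with "fx", "fy", "cx", "cy" (pixels), "pose" (4x4, takes a point from camera to world coordinates). Camera axes: x right, y down, z forward; pixel columns grow to the right and rows downward; lengths in mm; the calibration is good to about 2 mm. A picture is of the moment at which its call begins: read the wrist's pose just before it. calibration takes no time and is no camera call; for the wrist camera it gives the pose at the moment of the call.
- r.hand_in(): hands the job in, once; it reports no verdict.
The state is a dict: "time": time; "joint_pos": joint angles; "qd": joint speeds; "joint_efforts": joint torques, N m; "tool_pos": TCP position; "tcp_rot": TCP orientation; "ft_force": force on the tool from outside, world axes, zero at the start; "wrist_torque": the same for the moment, N m; "finger_gap": finger opening in mm.
Only numpy, scipy, OpenCV 4.12 (cv2) and the standard library are available. Lean on these libraries where they do the work, as an engineer would, in place of code of your own. Each camera call takes 0.05 s, during which the arm holds its last target.

### The job

I need the last hexagon nut from the round small-parts case: with your fingertips push the orange tab, without gripping it, to turn the clear lid until its opening lies squarely over the compartment with the nut. Then point at the nut for me: hold the fingertips straight above it, two to three centimetres over it, without touching it, dwell there for two seconds and finish still pointing there. Disturb none of the other parts in the case and nothing else on the bench.

Things in the scene. Friction and masses are not known exactly. Their poses are not given: they have to be found in the camera images.
- parts_case: round dark blue small-parts case, 188 mm across, 26 mm high under its lid, fastened to the bench. Origin: centre of its underside, on the lid's axis; z up. Six 60-degree sectors divided by 3 mm walls: the one centred on its +x axis is blank (closed at the top); the other five are open-topped compartments, centred 58 mm from the axis at 60, 120, 180, 240 and 300 degrees from +x, inner floor 4 mm above the bench. Each holds one kind of part, in any order
- case_lid: clear round lid, 195 mm across, 3 mm thick, its top 30 mm above the bench, turning about the case's vertical axis either way, up to nearly a full turn from where it starts; light friction (about 1 N at the tab), it stays where it is left. Origin: on the axis, at the lid's underside, 27 mm above the bench. Its +x axis points to the middle of its opening, its -x axis to the tab. It starts with the opening over the blank sector, to within about 10 degrees
- lid_opening (a point): middle of the lid's opening, level with the lid's top, 58 mm from the axis. The opening is a 58-degree sector from 24 to 86 mm from the axis, with an orange bead 2 mm high round it
- lid_tab (a point): centre of the upright orange thumb tab on the lid, opposite the opening, 66 mm from the axis. The tab is 40 mm long radially (46 to 86 mm from the axis), 9 mm thick (10.5 mm over its ribs), and stands 22 mm above the lid's top; this point is half-way up it, 41 mm above the bench. Its flat sides face along the turning direction: push on them
- nut_center (a point): centre of the hexagon nut, a plain steel nut 19 mm across flats, 22 mm over corners, 11 mm high, lying flat in one of the five compartments within about 4 mm of its middle; its top is 5.5 mm above this point (15 mm above the bench). Visible through the lid; the only nut in the case
- red_caps: group of three red plastic caps, 17 mm across, 14 mm high, loose in another compartment; not to be touched. Origin: centre of its underside
- washers: group of brass washers 22 mm across, 4 mm high in all, loose in another compartment; not to be touched. Origin: centre of its underside
- rubber_feet: group of three black rubber feet, 10 mm high, loose in another compartment; not to be touched. Origin: centre of its underside
- dowel_pins: group of short steel dowel pins, about 12 mm high in all, loose in another compartment; not to be touched. Origin: centre of its underside
- clamp_block: milled steel block with a slot, 40 x 60 x 28 mm, on the bench beside the work; to be left alone. Origin: centre of its underside
- bolt: hexagon bolt standing on its head, 57 mm tall, on the bench beside the work; to be left alone. Origin: centre of its underside
- screwdriver: red screwdriver, 201 mm long, on the bench beside the work; to be left alone. Origin: centre of its underside
- pen: green pencil, 119 mm long, on the bench beside the work; to be left alone. Origin: centre of its underside
- hex_nut: the same hexagon nut; origin: centre of its underside
Mind the look-alikes: they are no part of the job. What is shaped like the parts_case but brown is not meant.

How it is judged:
By the outcome, as a careful person would: the job done as asked, in the order asked, and still so for the second after the job is handed in, with the robot touching nothing.
It also fails if it takes over 48 s, if anything falls off the work surface, if the arm or the gripper's body presses on something with over 40 N, if the wrist force passes 120 N, or if a joint passes its speed limit or range.

## Working session

There is one attempt and no reset: what is moved stays moved. The work goes in short steps, Python scripts to look and compute and a tool call to move; the robot and the scene stay as the last step left them, time stands still between calls to the robot, and variables do not carry over. Pictures are saved under pics/ and viewed, and the job is handed in when it is done.

Besides the shell and the picture viewer there is one more tool, called as a command line: name --argument value ..., lists and objects as JSON in quotes. servo_tool: Moves the arm, as the interface text tells. Its arguments: {"type":"object","properties":{"commands":{"type":"array","items":{"type":"array","items":{"type":"array","items":{"type":"number"}}}},"force":{"type":"number"}},"required":["commands"]}

```bash
mkdir -p pics
python3 - <<'E'
from bench import r
import cv2,numpy as np
for n in ("scene","top"):
    c=r.calibration(n); p,d=r.snapshot(n)
    cv2.imwrite(f"pics/{n}0.png",p[:,:,::-1]); np.savez(f"{n}0.npz",p=p,d=d,**{k:c[k] for k in c})
    print(n,c["fx"],c["cx"],c["cy"],np.round(c["pose"],3).tolist())
s=r.sense();print({k:np.round(v,2).tolist() for k,v in s.items()})
E
```

```text
scene 490.7383706861574 324.4635467626454 200.65166419941573 [[0.83, -0.25, 0.498, -80.635], [-0.557, -0.4, 0.727, -964.388], [0.017, -0.882, -0.472, 641.934], [0.0, 0.0, 0.0, 1.0]]
top 494.22432943959745 316.38319815914554 199.95599090752805 [[0.011, -0.989, 0.144, 289.332], [-1.0, -0.007, 0.03, -93.205], [-0.029, -0.144, -0.989, 1709.154], [0.0, 0.0, 0.0, 1.0]]
{'time': 0.1, 'joint_pos': [60.83, 7.51, 85.32, -0.0, 87.26, -4.89], 'qd': [0.02, -0.02, -0.26, 0.06, 0.08, 0.01], 'joint_efforts': [0.0, -57.09, -50.19, -0.0, 0.01, 0.0], 'tool_pos': [246.46, 546.49, 230.35], 'tcp_rot': [175.49, 89.9, -118.79], 'ft_force': [-0.03, -0.82, -0.16], 'wrist_torque': [0.01, 0.04, 0.0], 'finger_gap': 85.31}
```

View pics/scene0.png

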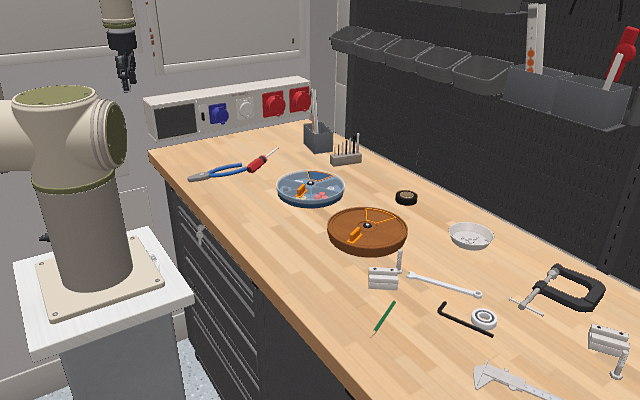

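View pics/top0.png

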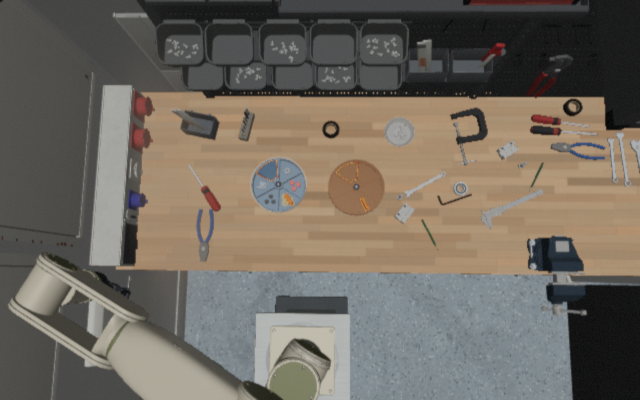

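```bash
cat > h.py <<'E'
import numpy as np
def load(n):
    return dict(np.load(n))
def ray(c,u,v,z):
    P=c["pose"];d=P[:3,:3]@np.array([(u-c["cx"])/c["fx"],(v-c["cy"])/c["fy"],1]);o=P[:3,3]
    return o+d*(z-o[2])/d[2]
def proj(c,p):
    P=c["pose"];q=P[:3,:3].T@(np.array(p)-P[:3,3]);return c["fx"]*q[0]/q[2]+c["cx"],c["fy"]*q[1]/q[2]+c["cy"]
E
python3 - <<'E'
from h import *
import cv2
for n,(u,v,w,h) in {"top":(243,150,72,68),"scene":(265,160,90,55)}.items():
    c=load(n+"0.npz"); p=c["p"][v:v+h,u:u+w,::-1]
    cv2.imwrite(f"pics/{n}c.png",cv2.resize(p,None,fx=8,fy=8,interpolation=cv2.INTER_CUBIC))
c=load("top0.npz")
print(ray(c,278.5,184.5,28))
E
```

```text
[587.41817172  90.42651672  28.        ]
```

View pics/topc.png

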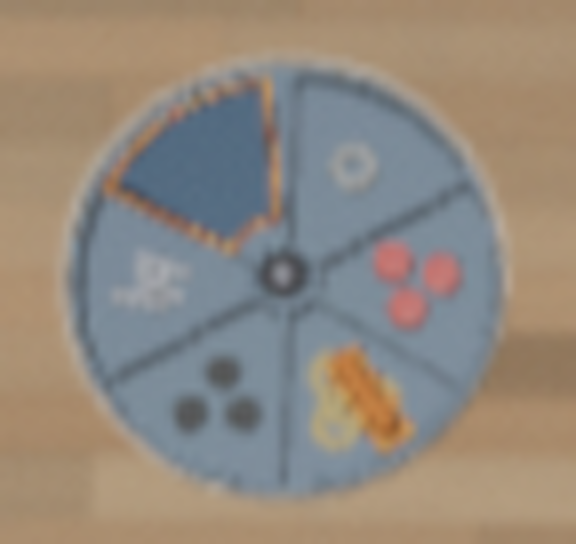

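View pics/scenec.png

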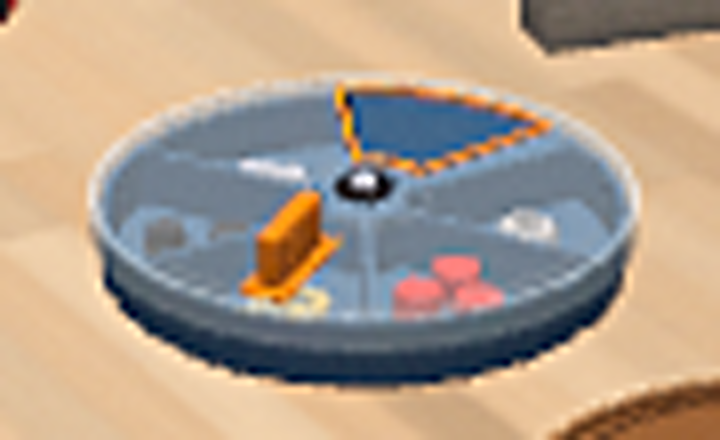

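```bash
cat >> h.py <<'E'
from scipy.spatial.transform import Rotation as Ro
def R_of(rpy): return Ro.from_euler("xyz",rpy,degrees=True).as_matrix()
E
python3 - <<'E'
from bench import r
from h import *
c=r.calibration("wrist");s=r.sense()
R=R_of(s["tcp_rot"]);print(np.round(R,3).tolist())
T=np.eye(4);T[:3,:3]=R;T[:3,3]=s["tool_pos"]
print(c["fx"],c["cx"],c["cy"],np.round(np.linalg.inv(T)@c["pose"],3).tolist())
t=load("top0.npz");S=load("scene0.npz")
f=lambda x,y:(243+(x+.5)/8-.5,150+(y+.5)/8-.5)
g=lambda x,y:(265+(x+.5)/8-.5,160+(y+.5)/8-.5)
print("hub",ray(t,*f(283,272),33),"nut",ray(t,*f(353,165),12),"tabtop",ray(t,*f(347,362),52),ray(t,*f(405,432),52),"open",ray(t,*f(268,80),31),ray(t,*f(108,187),31))
print("scene hub",ray(S,*g(363,183),33),"nut",ray(S,*g(527,225),12))
for x,y in((-94,0),(94,0)):pass
E
```

```text
[[-0.001, -0.912, 0.411], [-0.001, 0.411, 0.912], [-1.0, 0.0, -0.002]]
279.58357878081614 319.18605300502816 200.24215193220587 [[0.001, -0.307, 0.952, -143.15], [-0.001, -0.952, -0.307, 78.388], [1.0, -0.001, -0.001, -0.507], [0.0, 0.0, 0.0, 1.0]]
hub [589.80590827  91.9024236   33.        ] nut [641.41587695  64.51907724  12.        ] tabtop [547.71639995  61.63525293  52.        ] [517.85854352  36.38243207  52.        ] open [674.99865187 100.6024068   31.        ] [627.15918101 169.15844551  31.        ]
scene hub [588.98624564  87.31101932  33.        ] nut [643.59709352  63.6763882   12.        ]
```

servo_tool --commands '[[[255,0,-2,-1.5,0,0,0],[255,0,-5.5,-4,0,0,0],[255,0,-9,-6.5,0,0,0],[255,0,-12.5,-9,0,0,0],[255,0,-16,-11.5,0,0,0],[255,0,-19.5,-14,0,0,0],[255,0,-23,-16.5,0,0,0],[255,0,-26.5,-19,0,0,0]]]' --force 40

```text
time: 0.9
tool_pos: [410.5, 263.1, 230.9]
tcp_rot: [145.8, 90.0, -148.5]
ft_force: [0.6, 1.5, 0.4]
finger_gap: -0.2
```

servo_tool --commands '[[[255,1,-3.5,-2.5,4,0,0],[255,2,-7,-5,8,0,0],[255,3,-10.5,-7.5,12,0,0],[255,4,-14,-10,16,0,0],[255,5,-17.5,-12.5,20,0,0],[255,6,-20.5,-14.5,24,0,0],[255,7,-23,-16,28,0,0],[255,8,-23.8,-16.3,29.7,0,0]]]'

```text
time: 1.7
tool_pos: [560.9, 15.6, 150.4]
tcp_rot: [-152.8, 90.0, -117.1]
ft_force: [-0.7, 0.2, -0.4]
finger_gap: 0.1
```

```bash
cat > snap.py <<'E'
import sys
from bench import r
from h import *
import cv2
n=sys.argv[1]
s=r.sense();c=r.calibration("wrist");p,d=r.snapshot("wrist")
np.savez(n+".npz",p=p,d=d,R=R_of(s["tcp_rot"]),tcp=s["tool_pos"],**c)
cv2.imwrite(f"pics/{n}.png",p[:,:,::-1])
R=R_of(s["tcp_rot"])
print(s["time"],np.round(s["tool_pos"],1),"yang",np.degrees(np.arctan2(R[1,1],R[0,1])),"xaxis",R[:,0].round(3),np.round(s["ft_force"],1),s["finger_gap"],np.round(s["qd"],1))
E
python3 snap.py w1
```

```text
1.7 [560.9  15.6 150.4] yang 125.71762765725774 xaxis [-0.    -0.001 -1.   ] [-0.7  0.2 -0.4] 0.09585650139337501 [-3.3 12.6 -2.3  1.2 -9.6 10.9]
```

View pics/w1.png

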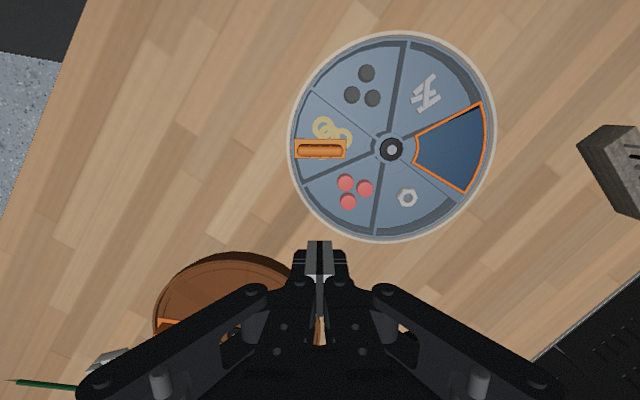

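```bash
python3 snap.py w2
python3 - <<'E'
from h import *
import cv2
c=load("w2.npz");p=c["p"]
cv2.imwrite("pics/w2c.png",cv2.resize(p[25:250,280:505,::-1],None,fx=2.6,fy=2.6,interpolation=cv2.INTER_CUBIC))
d=c["d"]
for u,v in((391,149),(407,198),(320,149),(455,147),(350,60),(330,230),(300,100)): 
    P=c["pose"];z=d[v,u];print(u,v,(P@np.array([(u-c["cx"])/c["fx"]*z,(v-c["cy"])/c["fy"]*z,z,1]))[:3].round(1))
E
```

```text
1.75 [559.9  16.1 148.3] yang 125.69561096848899 xaxis [-0.003 -0.    -1.   ] [-2.3 -0.7 -0.8] -0.014546920780334491 [ 2.5 -1.6  1.8  0.7  2.4 -2.2]
391 149 [586.2  89.8  35.6]
407 198 [631.5  62.6  29.4]
320 149 [532.7  53.9  51. ]
455 147 [636.2 126.5  26.7]
350 60 [511.3 127.1  30.3]
330 230 [598.5 -18.5   1.3]
300 100 [495.1  76.2  31.5]
```

View pics/w2c.png

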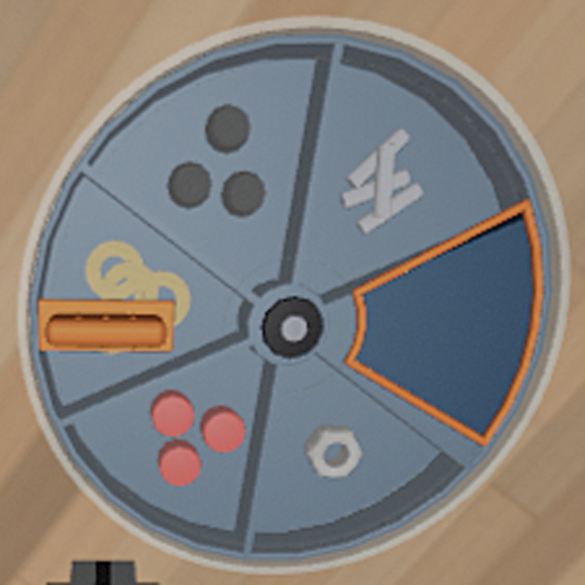

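```bash
cat > fit.py <<'E'
import sys
from h import *
import cv2
from scipy.optimize import least_squares
c=load(sys.argv[1]+".npz");p=c["p"]
hsv=cv2.cvtColor(p,cv2.COLOR_RGB2HSV)
m=((hsv[...,0]>8)&(hsv[...,0]<20)&(hsv[...,1]>190)&(hsv[...,2]>150))
v,u=np.nonzero(m)
P=np.array([ray(c,a,b,31) for a,b in zip(u,v)])[:,:2]
P0=np.array([588,90.])
k=np.hypot(*(P-P0).T)<96; P=P[k]
# tab points vs opening points: split by angle about estimated opening direction
th0=np.radians(float(sys.argv[2]))
a=np.angle(np.exp(1j*(np.arctan2(*(P-P0).T[::-1])-th0)))
P=P[np.abs(a)<np.radians(45)]
h=np.radians(29)
def sdf(Q):
    r_=np.hypot(*Q.T);an=np.abs(np.arctan2(Q[:,1],Q[:,0]))
    # distance to outline
    e=np.array([np.cos(h),np.sin(h)]);q=np.c_[Q[:,0],np.abs(Q[:,1])]
    t=np.clip(q@e,24,86);ds=np.hypot(*(q-t[:,None]*e).T)
    inn=an<h
    return np.min([ds,np.where(inn,abs(r_-24),9e9),np.where(inn,abs(r_-86),9e9)],0)
def res(x):
    w=P-x[:2];cc,ss=np.cos(x[2]),np.sin(x[2]);return sdf(np.c_[w[:,0]*cc+w[:,1]*ss,-w[:,0]*ss+w[:,1]*cc])
s=least_squares(res,[*P0,th0],loss="soft_l1")
print("n",len(P),"centre",s.x[:2],"open angle",np.degrees(s.x[2]),"rms",np.sqrt((res(s.x)**2).mean()))
E
python3 fit.py w2 35
cat > ov.py <<'E'
import sys
from h import *
import cv2
n,cx,cy,ca=sys.argv[1],*map(float,sys.argv[2:5])
la=float(sys.argv[5])
c=load(n+".npz");K=4;u0,v0,w,h=map(int,sys.argv[6:10])
im=cv2.resize(np.ascontiguousarray(c["p"][v0:v0+h,u0:u0+w,::-1]),None,fx=K,fy=K,interpolation=cv2.INTER_CUBIC)
q=lambda p:tuple(int(round((a-o+.5)*K)) for a,o in zip(proj(c,p),(u0,v0)))
def pl(pts,col): 
    for a,b in zip(pts[:-1],pts[1:]): cv2.line(im,q(a),q(b),col,1)
pt=lambda r,a,z:(cx+r*np.cos(np.radians(a)),cy+r*np.sin(np.radians(a)),z)
pl([pt(97.5,a,30) for a in range(0,361,5)],(0,255,255))
for k in range(6):
    for z,col in((26,(0,255,0)),(4,(0,0,255))): pl([pt(14,ca+30+60*k,z),pt(88,ca+30+60*k,z)],col)
for s in(-29,29):pl([pt(24,la+s,31),pt(86,la+s,31)],(255,255,0))
cv2.imwrite(sys.argv[10],im)
E
python3 ov.py w2 588 90 30 35 285 25 220 150 pics/ov1.png
```

```text
n 66 centre [588.02196431  89.15139989] open angle 35.26362498507827 rms 0.6391189674409727
```

View pics/ov1.png

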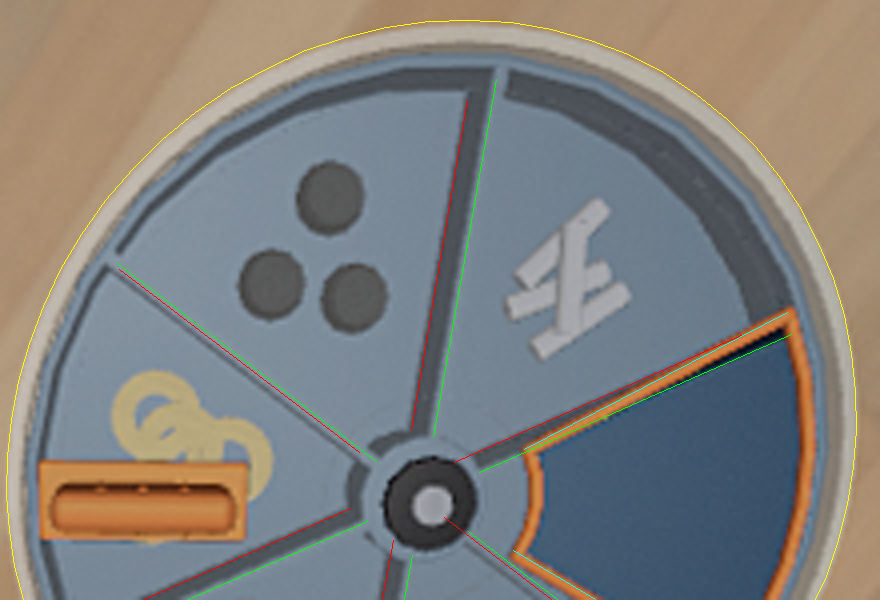

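```bash
python3 - <<'E'
from h import *
c=load("w2.npz")
n=ray(c,280+334.5/2.6-.3,25+452/2.6-.3,15);C=np.array([588,89.2]);print(n,np.hypot(*(n[:2]-C)),np.degrees(np.arctan2(*(n[:2]-C)[::-1])))
E
for a in 29 30 31; do python3 ov.py w2 588 89.2 $a 35.3 320 100 170 145 pics/ov2_$a.png; done
python3 - <<'E'
import cv2,numpy as np
I=[cv2.imread(f"pics/ov2_{a}.png") for a in(29,30,31)]
cv2.imwrite("pics/ov3.png",np.vstack([I[0][40:330,:,:],I[2][40:330]]))
E
```

```text
[639.4975378   62.06007671  15.        ] 58.211440761913984 -27.78985825164638
```

View pics/ov2_30.png

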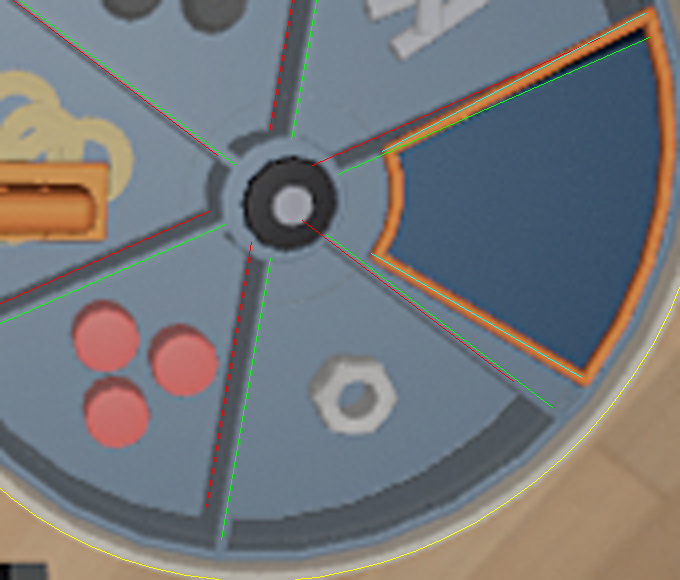

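View pics/ov2_29.png

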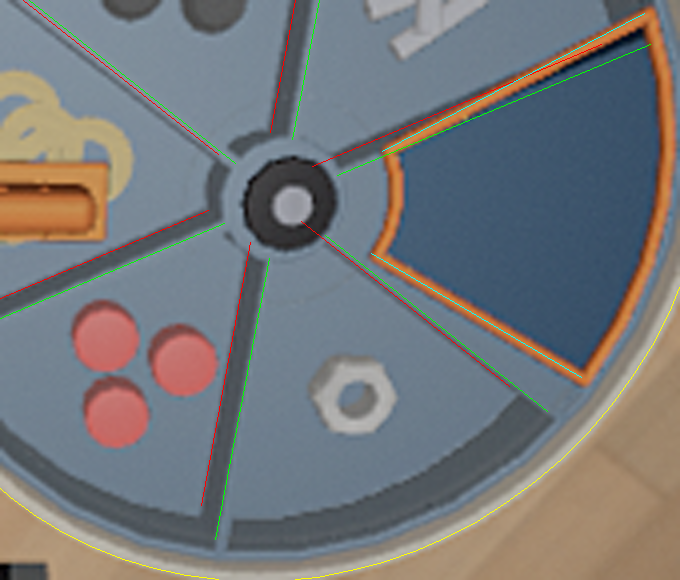

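servo_tool --commands '[[[255,0,0.8,0,0,0,0],[255,2,1.7,-0.1,0,0,0],[255,5,1.7,-0.1,0,0,0],[255,7,1.7,-0.1,0,0,0],[255,7.5,1.7,-0.1,0,0,0],[255,7.5,1.7,-0.1,0,0,0],[255,7.5,1.7,-0.1,0,0,0]]]'

```text
time: 2.5
tool_pos: [550.1, 32.2, 78.0]
tcp_rot: [-35.6, 89.9, 0.5]
ft_force: [1.3, -0.7, 0.7]
finger_gap: 0.4
```

```bash
python3 snap.py w3
```

```text
2.5 [550.1  32.2  78. ] yang 126.08631792907492 xaxis [ 0.002  0.    -1.   ] [ 1.3 -0.7  0.7] 0.42684581265070554 [-0.5 -0.2 -0.7 -0.  -0.3  0.1]
```

View pics/w3.png

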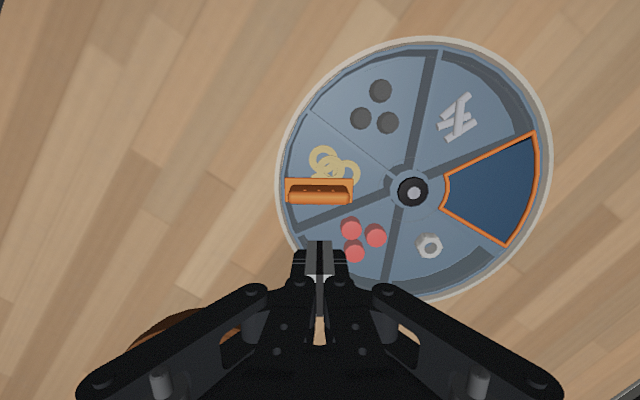

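servo_tool --commands '[[[255,1.5,0,0,0,0,0],[255,3,0,0,0,0,0],[255,3.8,0,0,0,0,0],[255,3.8,0,0,0,0,0],[255,3.8,0,0,0,0,0]]]'

```text
time: 3.05
tool_pos: [548.8, 31.4, 37.7]
tcp_rot: [141.6, 89.9, 177.6]
ft_force: [-0.3, -1.2, 0.8]
finger_gap: 0.2
```

```bash
cat > plan.py <<'E'
# plan.py x y yang : list of target phi,off -> rows
import sys
from h import *
C=np.array([588,89.2])
x,y,ya=map(float,sys.argv[1:4]);r_=66
Y=np.array([np.cos(np.radians(ya)),np.sin(np.radians(ya))]);Z=np.array([Y[1],-Y[0]])
for s in sys.argv[4:]:
    ph,off=map(float,s.split(","))
    e=np.array([np.cos(np.radians(ph)),np.sin(np.radians(ph))]);u=np.array([e[1],-e[0]])
    t=C+r_*e-off*u;d=t-[x,y]
    print([255,0,round(d@Y/10,2),round(d@Z/10,2),round(ya-(ph-90+360),1),0,0],t.round(1))
E
python3 snap.py w4; python3 plan.py 549.3 31.4 126 -144.7,26 -144.7,19 -148,16 -152,16 -156,16 -160,16 -165,16 -170,16 -175,16; python3 - <<'E'
E
```

```text
3.05 [548.8  31.4  37.7] yang 126.01010609513854 xaxis [-0.001  0.    -1.   ] [-0.3 -1.2  0.8] 0.18777289786512355 [ 0.1 -0.8 -0.8 -0.1  0.1 -0. ]
[255, 0, np.float64(-0.12), np.float64(-0.1), 0.7, 0, 0] [549.2  29.8]
[255, 0, np.float64(0.58), np.float64(-0.09), 0.7, 0, 0] [545.1  35.6]
[255, 0, np.float64(1.27), np.float64(-0.17), 4.0, 0, 0] [540.5  40.7]
[255, 0, np.float64(1.74), np.float64(-0.23), 8.0, 0, 0] [537.2  44.1]
[255, 0, np.float64(2.21), np.float64(-0.26), 12.0, 0, 0] [534.2  47.7]
[255, 0, np.float64(2.68), np.float64(-0.26), 16.0, 0, 0] [531.5  51.6]
[255, 0, np.float64(3.27), np.float64(-0.21), 21.0, 0, 0] [528.4  56.7]
[255, 0, np.float64(3.86), np.float64(-0.11), 26.0, 0, 0] [525.8  62. ]
[255, 0, np.float64(4.43), np.float64(0.05), 31.0, 0, 0] [523.6  67.5]
```

View pics/w4.png

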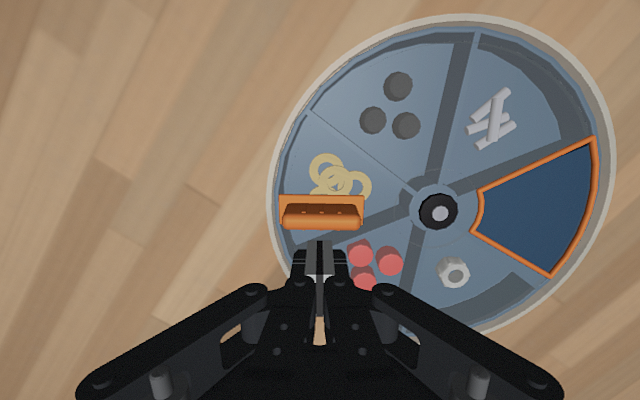

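servo_tool --commands '[[[255,0,0.3,-0.05,0.7,0,0],[255,0,0.6,-0.1,0.7,0,0],[255,0,0.95,-0.13,2.5,0,0],[255,0,1.27,-0.17,4,0,0],[255,0,1.5,-0.2,6,0,0],[255,0,1.74,-0.23,8,0,0],[255,0,1.98,-0.25,10,0,0],[255,0,2.21,-0.26,12,0,0]]]'

```text
time: 3.9
tool_pos: [534.3, 47.9, 38.8]
tcp_rot: [-40.6, 90.0, -16.7]
ft_force: [0.2, -1.1, -0.3]
finger_gap: 0.1
```

```bash
python3 snap.py w5; python3 fit.py w5 27
python3 - <<'E'
import numpy as np
Y=np.array([np.cos(np.radians(126)),np.sin(np.radians(126))]);Z=np.array([Y[1],-Y[0]])
print(np.array([549.3,31.4])+22.1*Y-2.6*Z)
E
python3 plan.py 534.2 47.7 114 -160,16 -164,16 -168,16 -172,16 -176,16 -180,16 -184,16 -188,16
```

```text
3.9 [534.3  47.9  38.8] yang 113.93588003712588 xaxis [ 0.001 -0.    -1.   ] [ 0.2 -1.1 -0.3] 0.10709082992795331 [ 1.9 -1.9  2.1 -0.  -0.2 21.7]
n 99 centre [587.99879606  90.53989272] open angle 24.8198049182743 rms 0.31048525519419684
[534.20650174  47.75103392]
[255, 0, np.float64(0.47), np.float64(-0.09), 4.0, 0, 0] [531.5  51.6]
[255, 0, np.float64(0.94), np.float64(-0.16), 8.0, 0, 0] [529.   55.6]
[255, 0, np.float64(1.41), np.float64(-0.19), 12.0, 0, 0] [526.8  59.8]
[255, 0, np.float64(1.88), np.float64(-0.18), 16.0, 0, 0] [524.9  64.2]
[255, 0, np.float64(2.36), np.float64(-0.15), 20.0, 0, 0] [523.3  68.6]
[255, 0, np.float64(2.83), np.float64(-0.08), 24.0, 0, 0] [522.   73.2]
[255, 0, np.float64(3.29), np.float64(0.02), 28.0, 0, 0] [521.   77.8]
[255, 0, np.float64(3.74), np.float64(0.16), 32.0, 0, 0] [520.4  82.5]
```

View pics/w5.png

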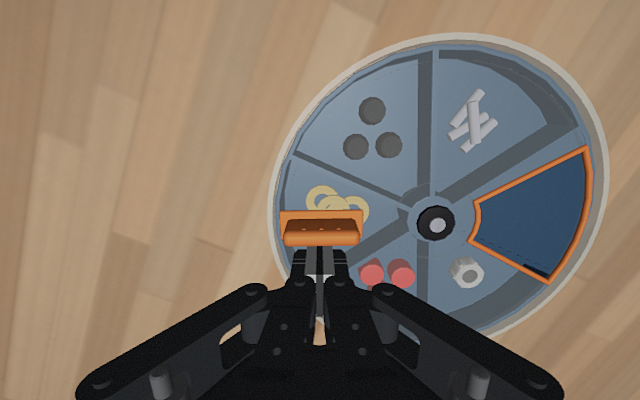

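servo_tool --commands '[[[255,0,0.47,-0.09,4,0,0],[255,0,0.94,-0.16,8,0,0],[255,0,1.41,-0.19,12,0,0],[255,0,1.88,-0.18,16,0,0],[255,0,2.36,-0.15,20,0,0],[255,0,2.83,-0.08,24,0,0],[255,0,3.29,0.02,28,0,0],[255,0,3.74,0.16,32,0,0]]]'

```text
time: 4.75
tool_pos: [520.3, 82.8, 38.6]
tcp_rot: [-39.3, 90.0, -47.4]
ft_force: [-0.8, -1.2, 0.5]
finger_gap: 0.4
```

```bash
python3 snap.py w6; python3 fit.py w6 -8; 
python3 plan.py 520.4 82.5 82 -191,16 -194,16 -197,16 -200,16 -202,16 -204,16 -205,16 -206,16
```

```text
4.75 [520.3  82.8  38.6] yang 81.90064919126182 xaxis [ 0. -0. -1.] [-0.8 -1.2  0.5] 0.38566336515057953 [ 5.1  0.3 -0.3 -0.   0.1 44.8]
n 110 centre [588.61451362  90.39256812] open angle -6.6016849053626006 rms 0.39001497313979094
[255, 0, np.float64(0.35), np.float64(-0.07), 3.0, 0, 0] [520.2  86.1]
[255, 0, np.float64(0.7), np.float64(-0.13), 6.0, 0, 0] [520.1  89.6]
[255, 0, np.float64(1.06), np.float64(-0.17), 9.0, 0, 0] [520.2  93.2]
[255, 0, np.float64(1.41), np.float64(-0.19), 12.0, 0, 0] [520.5  96.7]
[255, 0, np.float64(1.65), np.float64(-0.19), 14.0, 0, 0] [520.8  99.1]
[255, 0, np.float64(1.89), np.float64(-0.18), 16.0, 0, 0] [521.2 101.4]
[255, 0, np.float64(2.0), np.float64(-0.18), 17.0, 0, 0] [521.4 102.6]
[255, 0, np.float64(2.12), np.float64(-0.17), 18.0, 0, 0] [521.7 103.8]
```

View pics/w6.png

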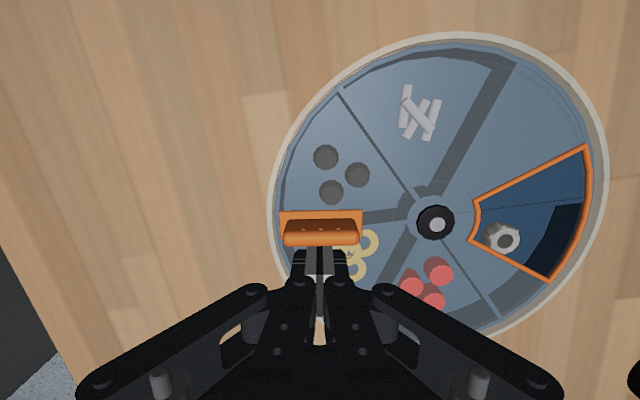

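servo_tool --commands '[[[255,0,0.35,-0.07,3,0,0],[255,0,0.7,-0.13,6,0,0],[255,0,1.06,-0.17,9,0,0],[255,0,1.41,-0.19,12,0,0],[255,0,1.65,-0.19,14,0,0],[255,0,1.89,-0.18,16,0,0],[255,0,2.0,-0.18,17,0,0],[255,0,2.12,-0.17,18,0,0]]]'

```text
time: 5.6
tool_pos: [521.6, 103.9, 38.4]
tcp_rot: [-15.6, 90.0, -41.5]
ft_force: [-0.7, -0.6, 1.2]
finger_gap: 0.1
```

```bash
python3 snap.py w7; python3 fit.py w7 -25; python3 ov.py w7 588.3 90 30 -25 270 20 350 330 pics/ov7.png
python3 - <<'E'
import cv2;i=cv2.imread("pics/ov7.png");cv2.imwrite("pics/ov7s.png",i[300:860,680:1400])
E
```

```text
5.6 [521.6 103.9  38.4] yang 64.04903286651324 xaxis [ 0. -0. -1.] [-0.7 -0.6  1.2] 0.1412020087614032 [ 1.1  0.8 -0.7  0.   0.  11.5]
n 113 centre [588.85295806  90.44174681] open angle -24.468830741427556 rms 0.3191673291362434
```

View pics/w7.png

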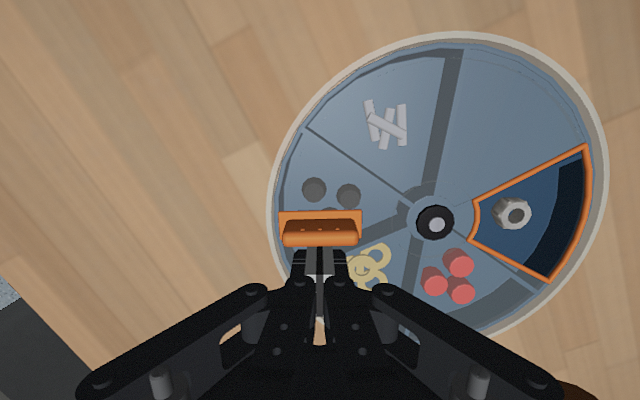

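View pics/ov7s.png

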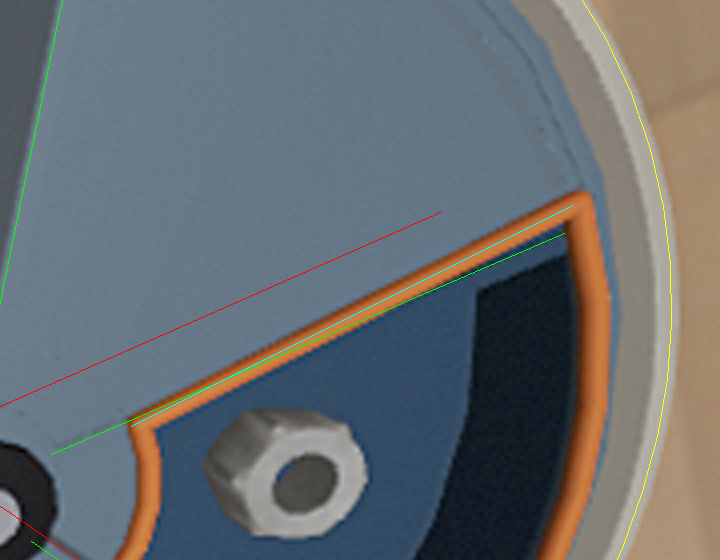

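Run:
```python
from h import *
import cv2
c=load("w7.npz");p=c["p"][...,::-1]
cv2.imwrite("pics/a.png",cv2.resize(p[40:200,285:485],None,fx=4,fy=4,interpolation=cv2.INTER_CUBIC))
cv2.imwrite("pics/b.png",cv2.resize(p[200:345,390:590],None,fx=4,fy=4,interpolation=cv2.INTER_CUBIC))
```

```text
(no output)
```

View pics/a.png

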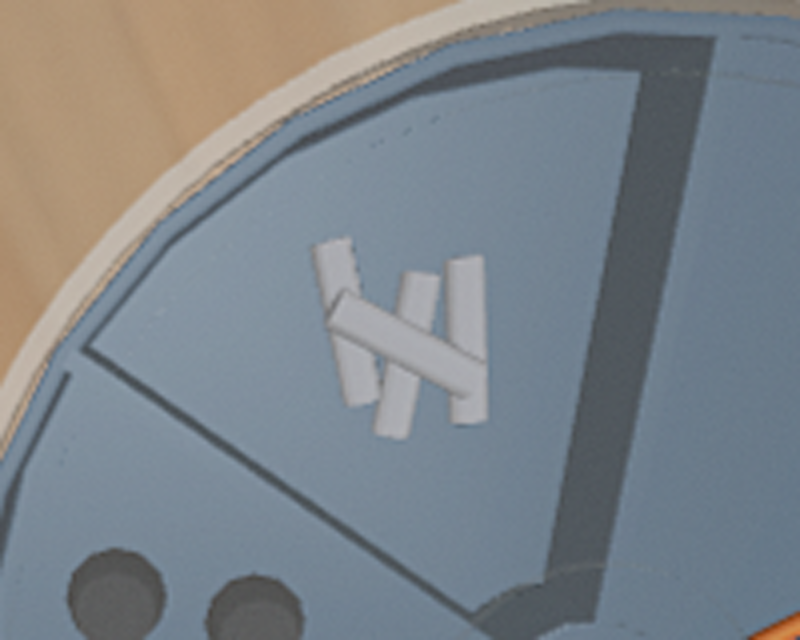

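View pics/b.png

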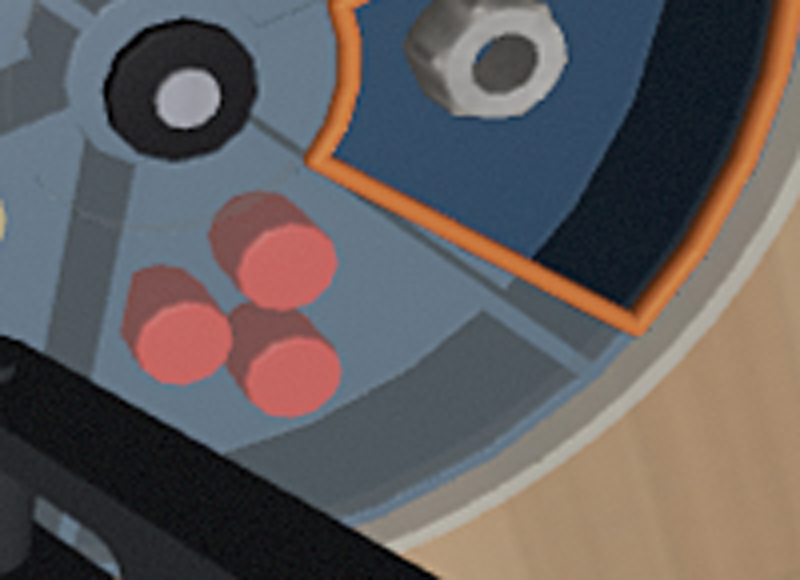

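Run:
```python
from h import *
c=load("w7.npz")
C=np.array([588.85,90.44])
def q(x,y,u0,v0,z=26): return ray(c,u0+(x+.5)/4-.5,v0+(y+.5)/4-.5,z)[:2]-C
def pa(n,p): print(n,p.round(1),np.hypot(*p).round(1),np.degrees(np.arctan2(p[1],p[0])).round(2))
a=lambda x,y:q(x,y,285,40);b=lambda x,y:q(x,y,390,200);o=lambda x,y:q(x+680,y+300,270,20)
def line(n,p1,p2):
    d=p1-p2;d/=np.hypot(*d);print(n,"dir",np.degrees(np.arctan2(d[1],d[0])).round(2),"offset left+",(d[0]*p1[1]-d[1]*p1[0]).round(2))
line("A blank/pins, pins side",a(714,38),a(597,620))
pa("A outer",a(714,38));pa("B pins/feet outer",a(76,361));pa("C outer",b(585,368));line("D blank nut side",o(570,253),o(475,290));pa("D",o(570,253));pa("D2",o(475,290))
line("C nutside",b(594,357),b(512,292)); 
pa("C outer nut",b(594,357));pa("C outer red",b(575,378))
n=q(487,62,390,200,15)+C;print("nut",n)
pa("nut",n-C)
```

```text
A blank/pins, pins side dir 60.18 offset left+ 0.48
A outer [44.1 77.9] 89.5 60.49
B pins/feet outer [-45.   77.9] 90.0 120.04
C outer [ 44.8 -80.4] 92.1 -60.86
D blank nut side dir -2.31 offset left+ -0.25
D [87.7 -3.8] 87.8 -2.47
D2 [74.8 -3.3] 74.8 -2.5
C nutside dir -63.19 offset left+ 6.01
C outer nut [ 46.6 -78.9] 91.7 -59.43
C outer red [ 42.9 -81.6] 92.2 -62.26
nut [638.01406277  62.79564832]
nut [ 49.2 -27.6] 56.4 -29.35
```

```bash
python3 plan.py 521.7 103.8 64 -206,16 -207.5,16 -209,16 -210.5,16 -211.5,16 -212.2,16
```

```text
[255, 0, np.float64(-0.01), np.float64(-0.0), 0.0, 0, 0] [521.7 103.8]
[255, 0, np.float64(0.17), np.float64(-0.04), 1.5, 0, 0] [522.1 105.5]
[255, 0, np.float64(0.34), np.float64(-0.08), 3.0, 0, 0] [522.5 107.2]
[255, 0, np.float64(0.52), np.float64(-0.11), 4.5, 0, 0] [523.  108.9]
[255, 0, np.float64(0.63), np.float64(-0.12), 5.5, 0, 0] [523.4 110. ]
[255, 0, np.float64(0.72), np.float64(-0.14), 6.2, 0, 0] [523.6 110.8]
```

servo_tool --commands '[[[255,0,0.17,-0.04,1.5,0,0],[255,0,0.34,-0.08,3,0,0],[255,0,0.52,-0.11,4.5,0,0],[255,0,0.63,-0.12,5.5,0,0],[255,0,0.7,-0.14,6,0,0],[255,0,0.7,-0.14,6,0,0],[255,0,0.7,-0.14,6,0,0]]]'

```text
time: 6.35
tool_pos: [523.6, 110.9, 38.3]
tcp_rot: [58.8, 90.0, 26.8]
ft_force: [0.3, 0.1, -0.4]
finger_gap: -0.1
```

```bash
python3 snap.py w8; python3 fit.py w8 -30
python3 - <<'E'
from h import *
import cv2
p=load("w8.npz")["p"][...,::-1]
cv2.imwrite("pics/b8.png",cv2.resize(p[120:310,420:620],None,fx=3,fy=3,interpolation=cv2.INTER_CUBIC))
E
```

```text
6.35 [523.6 110.9  38.3] yang 58.034733187728975 xaxis [ 0.  0. -1.] [ 0.3  0.1 -0.4] -0.107022343509979 [-0.2 -0.1  0.1  0.  -0.  -0.1]
n 69 centre [588.82474194  90.35300542] open angle -30.65085313070869 rms 0.303547338049869
```

View pics/b8.png

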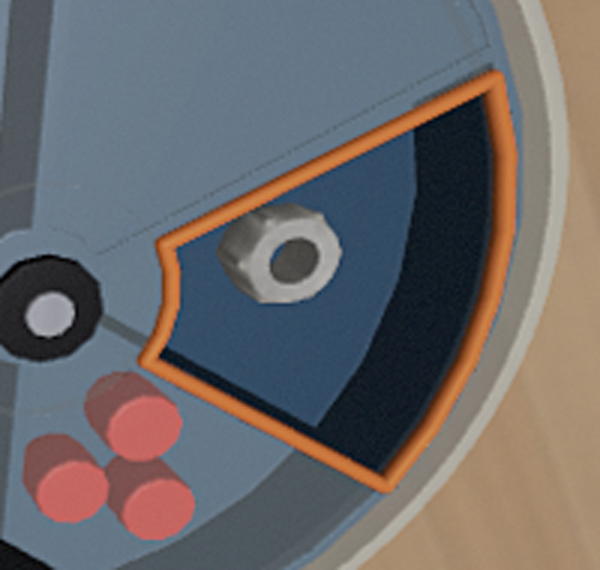

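```bash
python3 ov.py w8 588.8 90.4 29.3 -30.65 420 120 195 150 pics/ov8.png;python3 ov.py w8 588.8 90.4 30.3 -30.65 420 120 195 150 pics/ov8b.png
```

```text
(no output)
```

View pics/ov8.png

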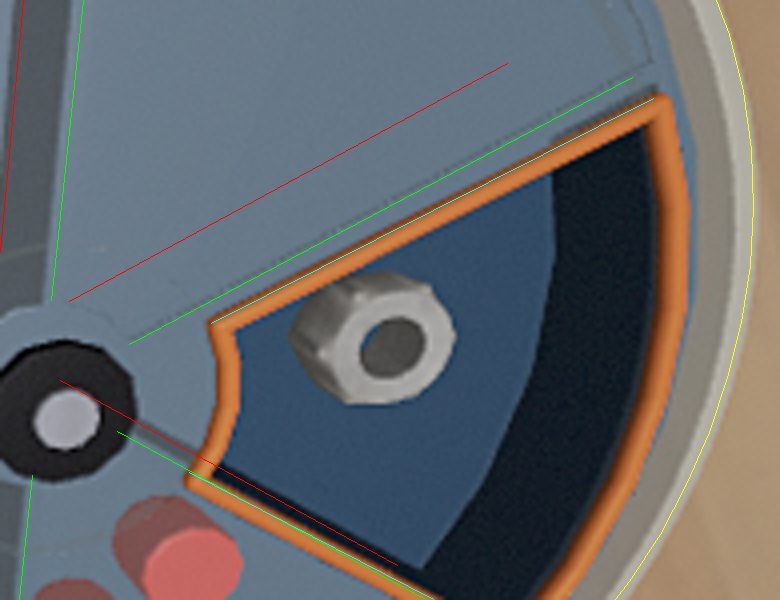

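View pics/ov8b.png

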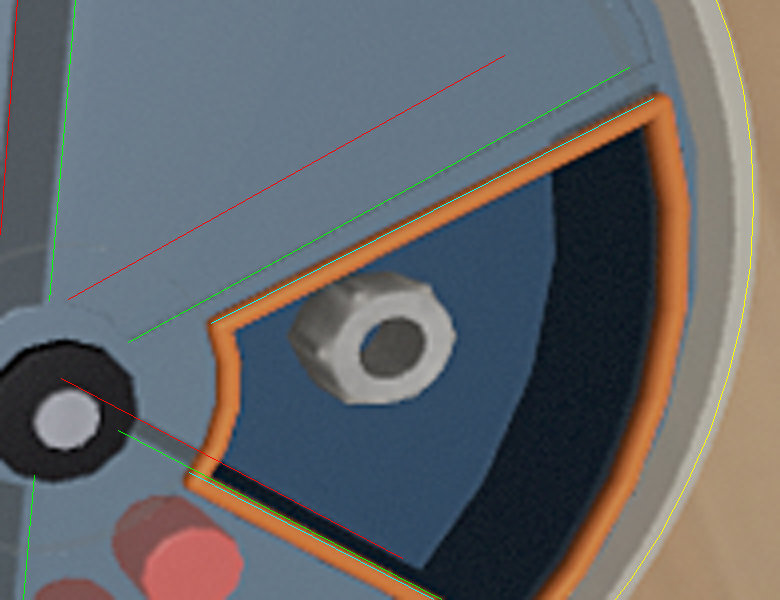

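Run:
```python
from h import *
c=load("w8.npz")
for x,y in((392,348),(397,346)):
  print(ray(c,420+(x+.5)/4-.5,120+(y+.5)/4-.5,15))
P=np.array([638.5,62.5])-[523.6,110.7]
Y=np.array([np.cos(np.radians(58)),np.sin(np.radians(58))]);Z=np.array([Y[1],-Y[0]]);print(P@Y,P@Z)
```

```text
[640.44941103  61.25036868  15.        ]
[641.2335771   61.15309493  15.        ]
20.011805225655497 122.9828347844138
```

servo_tool --commands '[[[255,0,-0.5,0,0,0,0],[255,0,-1,0,0,0,0],[255,-1.5,-1,0,0,0,0],[255,-4,-1,0,0,0,0],[255,-6,-1,0,0,0,0],[255,-6,-1,0,0,0,0],[255,-6,-1,0,0,0,0]]]'

```text
time: 7.1
tool_pos: [518.9, 102.3, 99.5]
tcp_rot: [37.7, 89.9, 5.7]
ft_force: [-0.1, -0.5, 0.3]
finger_gap: -0.4
```

```bash
python3 snap.py w9; python3 fit.py w9 -30
```

```text
7.1 [518.9 102.3  99.5] yang 58.012973821282884 xaxis [ 0.002  0.    -1.   ] [-0.1 -0.5  0.3] -0.44083792436306474 [-0.   1.5  1.6  0.  -0.4 -0.1]
n 81 centre [588.77871485  90.25865704] open angle -30.658836225692845 rms 0.30881766242570685
```

View pics/w9.png

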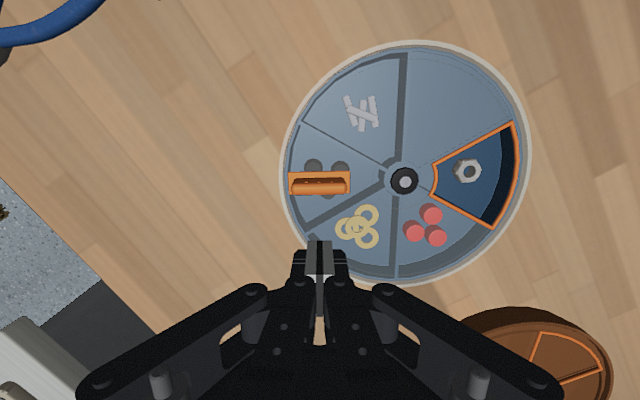

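servo_tool --commands '[[[255,0,0.5,2,0,0,0],[255,0,1.2,5,0,0,0],[255,0,2,8.2,0,0,0],[255,0,2.6,10.7,0,0,0],[255,0.8,2.9,12,0,0,0],[255,2,3,12.4,0,0,0],[255,2,3,12.4,0,0,0],[255,2,3,12.4,0,0,0]]]'

```text
time: 7.95
tool_pos: [637.4, 62.4, 76.6]
tcp_rot: [-149.1, 89.8, 179.0]
ft_force: [-0.8, 1.0, 0.3]
finger_gap: 0.2
```

```bash
python3 snap.py w10
python3 - <<'E'
from h import *
import cv2
c=load("w10.npz");p=c["p"][...,::-1]
cv2.imwrite("pics/b10.png",cv2.resize(p[130:280,220:420],None,fx=4,fy=4,interpolation=cv2.INTER_CUBIC))
print(proj(c,c["tcp"]),proj(c,[*c["tcp"][:2],15]))
E
```

```text
7.95 [637.4  62.4  76.6] yang 58.02963286197525 xaxis [-0.004  0.    -1.   ] [-0.8  1.   0.3] 0.19147749511907428 [ 0.3 -1.4 -0.6 -0.2  0.1 -0. ]
(np.float64(318.93095784017436), np.float64(252.94489316349865)) (np.float64(319.13702139793037), np.float64(214.55293539425494))
```

View pics/b10.png

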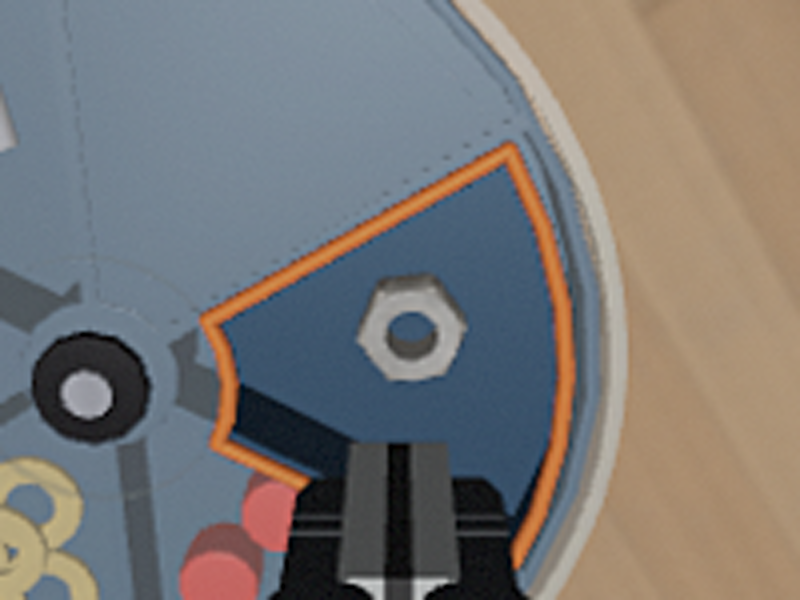

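servo_tool --commands '[[[255,0.7,0.2,0.2,0,0,0],[255,1.7,0.2,0.2,0,0,0],[255,2.7,0.2,0.2,0,0,0],[255,3.5,0.2,0.2,0,0,0],[255,3.9,0.2,0.2,0,0,0],[255,4,0.2,0.2,0,0,0],[255,4,0.2,0.2,0,0,0],[255,4,0.2,0.2,0,0,0]]]'

```text
time: 8.8
tool_pos: [642.4, 62.7, 38.8]
tcp_rot: [34.1, 90.0, 2.1]
ft_force: [-0.1, 0.4, 0.5]
finger_gap: -0.0
```

```bash
python3 snap.py w11
python3 - <<'E'
from h import *
import cv2
from bench import r
c=load("w11.npz");p=c["p"][...,::-1]
cv2.imwrite("pics/b11.png",cv2.resize(p[130:280,220:420],None,fx=4,fy=4,interpolation=cv2.INTER_CUBIC))
print(proj(c,c["tcp"]),proj(c,[*c["tcp"][:2],15]))
q,d=r.snapshot("scene");S=r.calibration("scene");cv2.imwrite("pics/s11.png",cv2.resize(q[120:240,230:390,::-1],None,fx=5,fy=5,interpolation=cv2.INTER_CUBIC))
E
```

```text
8.8 [642.4  62.7  38.8] yang 58.01383418571175 xaxis [ 0.001  0.    -1.   ] [-0.1  0.4  0.5] -0.0017277265420874769 [-0.  -0.2 -0.1 -0.  -0.1 -0. ]
(np.float64(318.911052477711), np.float64(252.97117712134954)) (np.float64(318.87430887020855), np.float64(235.30138696231086))
```

View pics/b11.png

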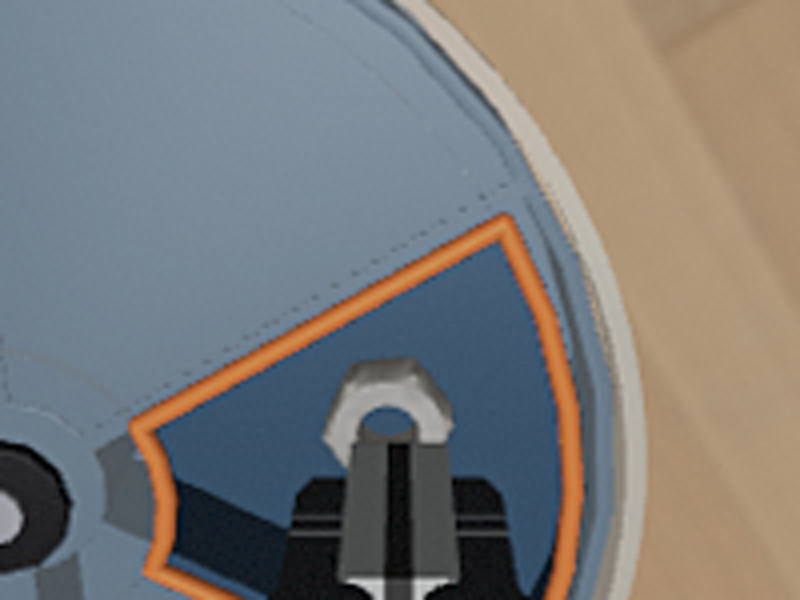

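View pics/s11.png

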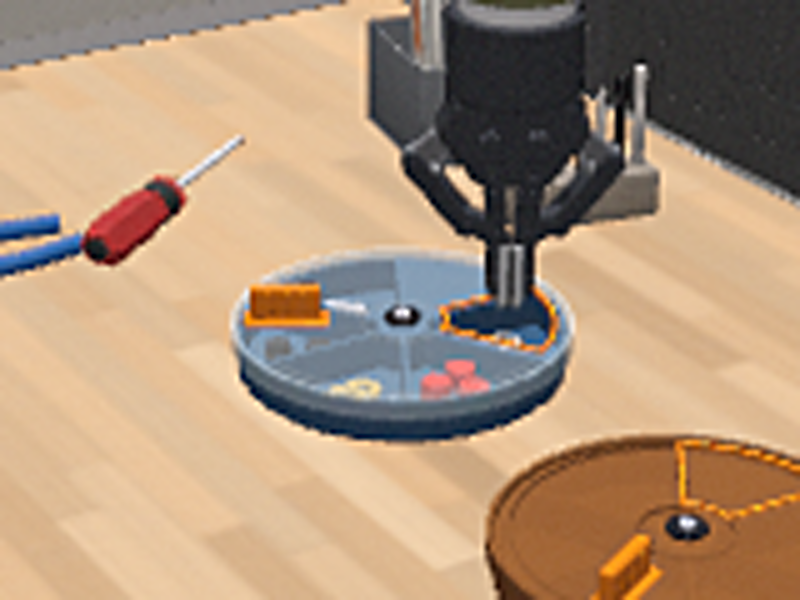

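servo_tool --commands '[[[255,0,0,-0.1,0,0,0],[255,0,0,-0.1,0,0,0],[255,0,0,-0.1,0,0,0],[255,0,0,-0.1,0,0,0],[255,0,0,-0.1,0,0,0],[255,0,0,-0.1,0,0,0],[255,0,0,-0.1,0,0,0],[255,0,0,-0.1,0,0,0]]]'

```text
time: 9.7
tool_pos: [641.1, 63.2, 38.3]
tcp_rot: [-127.2, 90.0, -159.2]
ft_force: [0.2, 0.5, -0.1]
finger_gap: 0.3
```

servo_tool --commands '[[[255,0,0,0,0,0,0],[255,0,0,0,0,0,0],[255,0,0,0,0,0,0],[255,0,0,0,0,0,0],[255,0,0,0,0,0,0],[255,0,0,0,0,0,0],[255,0,0,0,0,0,0],[255,0,0,0,0,0,0]]]'

```text
time: 10.5
tool_pos: [641.1, 63.2, 38.3]
tcp_rot: [25.1, 90.0, -6.9]
ft_force: [1.0, -0.3, 0.4]
finger_gap: -0.3
```

servo_tool --commands '[[[255,0,0,0,0,0,0],[255,0,0,0,0,0,0],[255,0,0,0,0,0,0],[255,0,0,0,0,0,0],[255,0,0,0,0,0,0],[255,0,0,0,0,0,0],[255,0,0,0,0,0,0],[255,0,0,0,0,0,0]]]'

```text
time: 11.3
tool_pos: [641.1, 63.2, 38.3]
tcp_rot: [-46.5, 90.0, -78.5]
ft_force: [-0.1, -0.3, -0.3]
finger_gap: 0.0
```

servo_tool --commands '[[[255,0,0,0,0,0,0],[255,0,0,0,0,0,0],[255,0,0,0,0,0,0],[255,0,0,0,0,0,0],[255,0,0,0,0,0,0],[255,0,0,0,0,0,0],[255,0,0,0,0,0,0],[255,0,0,0,0,0,0]]]'

```text
time: 12.1
tool_pos: [641.1, 63.2, 38.3]
tcp_rot: [-127.0, 90.0, -158.9]
ft_force: [-0.2, -0.7, 0.3]
finger_gap: -0.1
```

```bash
python3 snap.py w12
python3 - <<'E'
from h import *
import cv2
c=load("w12.npz");p=c["p"][...,::-1]
cv2.imwrite("pics/b12.png",p)
print(proj(c,[*c["tcp"][:2],15]))
E
python3 fit.py w12 -30
```

```text
12.1 [641.1  63.2  38.3] yang 58.0220856934373 xaxis [-0. -0. -1.] [-0.2 -0.7  0.3] -0.10278926222911193 [ 0.   0.  -0.1 -0.   0.  -0. ]
(np.float64(318.8861751244469), np.float64(235.5725691405907))
n 141 centre [588.87886383  90.98117344] open angle -31.042965122585425 rms 0.6696399133848047
```

View pics/b12.png

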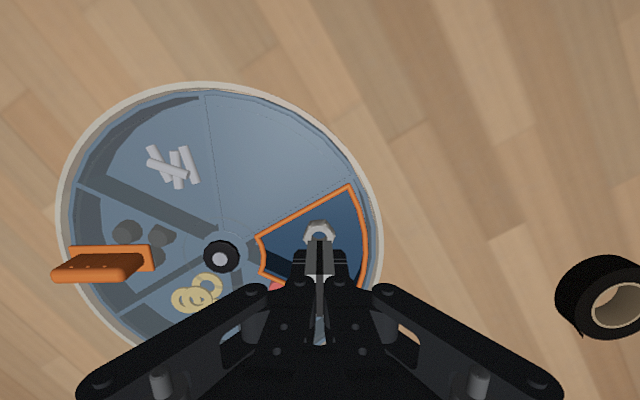

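The fingertips are centred over the nut at about (319, 237). The lid opening frames the nut's compartment, and nothing else has moved. I'm handing in.

```bash
python3 -c "
from bench import r
r.hand_in(); s=r.sense(); print(s['time'],s['tool_pos'])"
```

```text
the job is handed in; nothing more can be done
the job is handed in; nothing more can be done
```

The lid opening is now over the nut's compartment, and the job is handed in with the fingertips still pointing at the nut. I pushed the orange tab of the blue case clockwise with shut fingers, without gripping it. I then backed off, lifted clear and moved over the nut, and held there for more than 2 s.

- **Lid angle:** after I backed off, the opening measured −30.7°. The last fit, with the gripper partly blocking the view, gave −31.0°. I put the compartment centre at about −30° to −31°; individual wall readings spread by about ±1°.
- **Pointing:** the measured tip position was (641.1, 63.2, 38.3) mm, which is about 23 mm above the nut's top. My camera estimates of the nut's position ranged over about 638–643 mm in x and 61–65 mm in y, so the sideways error should be about 2 mm, 3 mm at worst.
- **Disturbance:** wrist force readings stayed within about 2.5 N, which is noise level. In the last pictures the nut and the parts still in view looked unmoved. The red caps were mostly hidden behind the gripper in the final one, but looked undisturbed just before that.
- **Disagreement:** the fingertip's edge in the wrist picture was about 2.5 mm off what the stated pad width predicts. I allowed for part of that when placing the tips.

The job was handed in at about 12 s of the 48 s allowed.

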